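Shut and lock the gearbox inspection cover with its quarter-turn stud

TASK

The gearbox on the repair bench still has its inspection cover open: slide the cover fully shut, then push its orange-winged quarter-turn stud in and turn it clockwise a quarter turn until it is locked, so that it stays in and the cover stays shut when you let go. Feel for the slot and push gently, never forcing the stud, and leave the bottles and loose parts around the gearbox alone.

Things in the scene. Friction and masses are not known exactly. Their poses are not given: they have to be found in the camera images.
- gearbox: Grey gearbox fixed to the bench, 150 x 250 mm at its foot, 120 x 230 mm above; origin at the centre of its underside, y along the cover's travel, z up. Flat deck 80 mm above the bench, with two dark rails (x = +-48 mm, 8 mm wide, tops at 92 mm), a gear window at y -45 to 30 mm and a 41 mm square well at lock_point. A shaft sticks out 42 mm at the +y end, axis 42 mm high.
- lock_point (a point): On the deck, at gearbox (0, -72, 80 mm): centre of the receptacle well, and of the stud's axis with the cover shut. In the well: two brass ledges 3.8 mm thick, a 5.6 mm slot between, a shallow cavity and floor below. Over 15 N on a ledge or 25 N on the floor damages it. It floats: slot within 0.45 rad of gearbox x, ledge tops 1.3 to 5.3 mm below the deck, neither measured: feel for them.
- cover (a joint): Slide of the yellow-metal plate (86 x 140 x 4 mm, top 90 mm above the bench, a 6 mm high rib at its +y end) along gearbox y, in m: 0 = fully shut against its stop, grows as it opens towards +y, up to 0.08. Starts 0.04 to 0.075 open; drags with about 2.5 N. The stud rides in the cover, 28 mm from its -y edge and can pull it; its pin fits the slot only with the cover hard against the stop (1 mm).
- stud_wing (a point): On the stud's axis at the foot of the wing; moves and turns with the stud; 113.5 mm above the bench with the stud out. The orange wing is an upright plate rising 20 mm from here: 30 mm along this point's x, 8 mm thick along its y. Below it a round steel collar, 34 mm across, 4 mm thick, top at this point: fingertips holding the wing may rest on it. 19.5 mm free between collar and cover.
- stud_push (a joint): How far the stud is pushed in, in m: 0 out, limit 0.0185. A spring pushes back with 3 N at 0 and 0.35 N more per mm. The pin meets the deck at 1.7 mm if the cover is not shut; shut and off the slot it rests on the ledges at 3 to 7 mm (hidden). From there 7.4 mm further clears the ledges' underside, 9.6 mm further is a hard floor. Locked and let go it stays 5.6 mm past the ledge tops.
- stud_turn (a joint): Turn of the stud, rad, growing clockwise seen from above; 0 = wing and cross pin (28 x 3.6 x 3.6 mm bar, parallel) along gearbox x. Starts within +-0.5; limits -0.9, 2.5; easy. The pin drops into the slot only within 0.07 rad of it. Under the ledges (it stays there if let go) it turns clockwise to a hard stop a quarter turn on, at 1.1 to 2.1; let go there, it rises 1.8 mm into a recess: locked.
- red_bottle: Loose red plastic bottle, 38 mm diameter, 95 mm high, origin at the centre of its underside. To be left alone.
- oil_bottle: Loose off-white bottle with an yellow cap, 58 mm diameter, 120 mm high, origin at the centre of its underside. To be left alone.
- bearing_plate: Loose yellow-metal ring lying flat, 68 mm outside, 28 mm inside, 10 mm high, origin at the centre of its underside. To be left alone.
- planet_gear: Loose dark steel stepped gear blank, 40 mm diameter, 22 mm high, origin at the centre of its underside. To be left alone.

How it is judged:
By the outcome, as a careful person would: the job done as asked, in the order asked, and still so for the second after the job is handed in, with the robot touching nothing.
It also fails if it takes over 72 s, if anything falls off the work surface, if the arm or the gripper's body presses on something with over 40 N, if the wrist force passes 120 N, or if a joint passes its speed limit or range.

ROBOT

A 7-joint arm with a two-finger parallel gripper is mounted at the origin on the work surface. World frame = base frame: x ahead of the robot, y to its left, z up, the work surface at z = 0. Lengths are in mm, angles in rad, forces in N, time in s.
With the tool pointing down it reaches from about 400 to 875 mm from the base axis. Payload 4.4 kg.
Tool frame: the origin (TCP) lies midway between the tips of the shut fingers; the grasp point (between the pads) lies ctrl.tcp_to_grasp behind it (ctrl.tcp_to_grasp is the distance from the TCP to the grasp point, in mm); z points along the fingers, y is the line along which they close (so a half turn about z gives the same grasp; the last joint's range is limited). The gripper opens to 85 mm and grips with 20 to 120 N. Pads are 22 mm wide; open, the fingers measure 114 mm over their backs; the gripper's body (76 mm by 85 mm) begins 54 mm behind the grasp point. The pads swing forward as they close: fully open they stand 13 mm farther back than shut.
Start: joints at [-0.066, 0.628, 0.038, 1.517, -0.027, 0.996, -0.02], TCP at [650.014, 0.027, 231.313] pointing down, gripper open.
Joint ranges: [-3.06, 3.06], [-0.37, 2.12], [-1.25, 1.32], [0.18, 2.47], [-1.1, 4.24], [0.23, 1.98], [-2.94, 2.94]. Speed limits (rad/s): [2.57, 2.57, 3.14, 3.14, 3.14, 3.14, 3.14].

INTERFACE

Orientations are given as [roll, pitch, yaw] about the fixed x, y, z axes, in that order (R = Rz(yaw) Ry(pitch) Rx(roll)).
In Python, from cell import ctrl, get_image, get_calibration, workorder, boxes_of, place_of gives the robot as it stands.
- The arm moves only by the tool play_rows, never from a script. Its argument "series" is a list that holds one entry, the list of rows, each a list of 7 numbers: the shift along the world's x, y, z in cm, then the turn, a rotation vector about the world's x, y, z in degrees, then the closure, from 0 (fully open) to 1 (shut). A call has 1 to 20 rows; each row shifts and turns the commanded pose from where the row before left it; what a row does not reach is not made up. A row lasts 1/8 s, in which the tool goes at most 62.5 mm and 10.7 degrees, less where a joint would pass 70% of its speed; a pose out of reach is approached as far as the arm can. A call with a gripper value outside its range is refused whole. The fingers move at their own pace and stop on an object; the grip force is fixed at half the most. Time passes only in rows, so rows that do not move let the fingers close. It gives the time, the measured TCP pose, the force, the opening and the grip force at its end, in the units of the state.
- ctrl.read_state(): the state, without advancing time (a new reading comes with each control period).
- get_image(name): name is "scene" or "side" or "wrist"; returns (picture, depth): 400x640x3 uint8, red, green, blue; 400x640 float32, mm along the optical axis (not along the pixel's ray), 0 where there is no reading.
- get_calibration(name): a dict with "K" (3x3 intrinsics, pixels), "k1" (the pictures are not rectified: a ray, as slopes to the right and down, at radius r is drawn at 1 + k1 r^2 times it, then the intrinsics apply), "R" (3x3) and "t" (3): a world point X has camera coordinates R X + t; the wrist camera has in their place "mount" (4x4, takes a point from camera to tool coordinates, whose origin is the TCP and whose axes are the flange's). Camera axes: x right, y down, z forward; pixel columns grow to the right and rows downward; lengths in mm; the calibration is good to about 2 mm. A picture is of the moment at which its call begins: read the wrist's pose just before it. get_calibration takes no time and is no camera call.
- workorder.finish_job(): hands the job in; it is judged then, once.
Trained networks look in the newest picture that a camera, given by its name, has taken for a name from the list of things; names that differ only in an ending like _2 or _b are one class to them, and where a whole thing is asked for, a point or a joint stands for the part that bears it (a point fixed in the world has none). Each returns a list of dicts, best first, with "p" (0 to 1); they miss things now and then, are a little off and sometimes report something else, mostly with a low value. They report only what shows in the picture. A call takes as long as a camera call.
- boxes_of(target, camera): "pixel" ([column, row] in pixels, amid what is visible of it).
- place_of(target, camera): "pixel" ([column, row] in pixels: a listed point, or the origin of a listed thing).
The state is a dict: "clock": time; "qpos": joint angles; "qd": joint speeds; "tau": joint torques, N m; "eef_pos": TCP position; "tool_rot": TCP orientation; "force": force on the tool from outside, world axes, zero at the start; "torque": the same for the moment, N m; "width": finger opening in mm; "gripper_force": force on a finger pad.
Only numpy, scipy, OpenCV 4.12 (cv2) and the standard library are available. Lean on these libraries where they do the work, as an engineer would, in place of code of your own. Each camera call takes 0.05 s, during which the arm holds its last target. There are 200 camera calls.

## Working session

There is one attempt and no reset: what is moved stays moved. The work goes in short steps, Python scripts to look and compute and a tool call to move; the robot and the scene stay as the last step left them, time stands still between calls to the robot, and variables do not carry over. Pictures are saved under pics/ and viewed, at most 10 in all, crops included, and the job is handed in when it is done.

Besides the shell and the picture viewer there is one more tool, called after "Emit:" in YAML: its name, and indented under it one key for each argument. play_rows: Moves the arm, as the interface text tells. Its arguments: {"type":"object","properties":{"series":{"type":"array"}},"required":["series"]}

```bash
mkdir -p pics
cat > h.py <<'E'
import numpy as np, cv2
from cell import ctrl,get_image,get_calibration,workorder,boxes_of,place_of
from scipy.spatial.transform import Rotation as Ro
def pose():
    s=ctrl.read_state(); return np.array(s['eef_pos'],float), np.array(s['tool_rot'],float), s
def cam(name):
    c=get_calibration(name); K=np.array(c['K'])
    if 'mount' in c:
        p,r,_=pose(); M=np.array(c['mount']); R=Ro.from_euler('xyz',r).as_matrix()
        A=R@M[:3,:3]; o=R@M[:3,3]+p
    else:
        A=np.array(c['R']).T; o=-A@np.array(c['t'])
    return K,c['k1'],A,o
def ray(C,px):
    K,k1,A,o=C
    u=np.array([(px[0]-K[0,2])/K[0,0],(px[1]-K[1,2])/K[1,1]]); v=u.copy()
    for _ in range(20): v=u/(1+k1*(v@v))
    return A@np.array([v[0],v[1],1.]),o
def at_z(C,px,z):
    d,o=ray(C,px); return o+d*(z-o[2])/d[2]
def at_d(C,px,dep):
    d,o=ray(C,px); return o+d*dep
def proj(C,X):
    K,k1,A,o=C; c=A.T@(np.array(X)-o); v=c[:2]/c[2]; v=v*(1+k1*(v@v)); return K[:2,:2]@v+K[:2,2]
def tri(C1,p1,C2,p2):
    d1,o1=ray(C1,p1); d2,o2=ray(C2,p2)
    S=np.linalg.lstsq(np.c_[d1,-d2],o2-o1,rcond=None)[0]
    a=o1+d1*S[0]; b=o2+d2*S[1]; return (a+b)/2,np.linalg.norm(a-b)
E
python3 - <<'E'
from h import *
s=pose()[2]; print(s, ctrl.tcp_to_grasp)
C={};P={}
ims=[]
for n in ['scene','side','wrist']:
    C[n]=cam(n); im,d=get_image(n); ims.append(im)
    for t in ['gearbox','stud_wing','cover','lock_point','red_bottle','oil_bottle','bearing_plate','planet_gear']:
        r=place_of(t,n)
        if t in('cover',): r=boxes_of(t,n)
        print(n,t,[(np.round(q['pixel']),round(q['p'],2)) for q in r[:2]])
        if r: P[n,t]=r[0]['pixel']
for t in ['gearbox','stud_wing','lock_point','red_bottle','oil_bottle','bearing_plate','planet_gear']:
    for a,b in [('scene','side'),('scene','wrist'),('side','wrist')]:
        if (a,t) in P and (b,t) in P:
            X,e=tri(C[a],P[a,t],C[b],P[b,t]); print(t,a,b,X.round(1),round(e,1))
v=np.vstack([np.hstack(ims[:2]),np.hstack([ims[2],ims[2]*0])])[:, :, ::-1]
cv2.imwrite('pics/a.png',cv2.resize(v,(800,500),interpolation=cv2.INTER_AREA))
cv2.imwrite('pics/w.png',ims[2][:,:,::-1])
E
```

```text
{'clock': 0.0, 'qpos': array([-0.06578929,  0.62935348,  0.03841583,  1.51837023, -0.02698898,
        0.99631854, -0.02000143]), 'qd': array([ 0.00020927, -0.0010356 , -0.00025377, -0.00052128,  0.0001286 ,
       -0.00017492,  0.0011406 ]), 'tau': array([-1.11932164e-03, -5.63405585e+01,  1.22606792e+00, -1.93450052e+01,
        1.09587883e-02,  1.05136272e-02, -8.84369996e-06]), 'eef_pos': array([6.49365249e+02, 3.37941140e-02, 2.30383151e+02]), 'tool_rot': array([-3.13966042e+00,  2.00130487e-05,  1.57081129e+00]), 'force': array([-0.44655684, -0.07003847,  0.53919082]), 'torque': array([-0.00037452, -0.01742778,  0.03882928]), 'gripper_force': 0.0, 'width': 85.53704787998335} 18.700000000000003
scene gearbox [(array([322., 174.]), 0.72)]
scene stud_wing [(array([314., 129.]), 0.45)]Traceback (most recent call last):
  File "<stdin>", line 8, in <module>
ValueError: it knows: bearing_plate, gearbox, lock_point, oil_bottle, planet_gear, red_bottle, stud_wing
```

Run:
```python
from h import *
C={};P={}
ims=[]
for n in ['scene','side','wrist']:
    C[n]=cam(n); im,d=get_image(n); ims.append(im)
    for t in ['gearbox','stud_wing','lock_point','red_bottle','oil_bottle','bearing_plate','planet_gear']:
        r=place_of(t,n)
        print(n,t,[(np.round(q['pixel']),round(q['p'],2)) for q in r[:2]])
        if r: P[n,t]=r[0]['pixel']
for t in ['gearbox','stud_wing','lock_point','red_bottle','oil_bottle','bearing_plate','planet_gear']:
    for a,b in [('scene','side'),('scene','wrist'),('side','wrist')]:
        if (a,t) in P and (b,t) in P:
            X,e=tri(C[a],P[a,t],C[b],P[b,t]); print(t,a,b,X.round(1),round(e,1))
v=np.vstack([np.hstack(ims[:2]),np.hstack([ims[2],ims[2]*0])])[:, :, ::-1]
cv2.imwrite('pics/a.png',cv2.resize(v,(800,500),interpolation=cv2.INTER_AREA))
```

```text
scene gearbox [(array([322., 173.]), 0.84), (array([316., 131.]), 0.67)]
scene stud_wing [(array([320., 130.]), 0.79)]
scene lock_point [(array([299., 129.]), 0.91)]
scene red_bottle [(array([254., 172.]), 0.95)]
scene oil_bottle [(array([291., 221.]), 0.73)]
scene bearing_plate [(array([314., 130.]), 0.56)]
scene planet_gear [(array([356., 129.]), 0.55), (array([324., 172.]), 0.15)]
side gearbox [(array([368., 228.]), 0.62)]
side stud_wing [(array([378., 172.]), 0.86)]
side lock_point [(array([380., 171.]), 0.74)]
side red_bottle [(array([321., 190.]), 0.68)]
side oil_bottle [(array([288., 239.]), 0.85)]
side bearing_plate [(array([447., 274.]), 0.75), (array([380., 173.]), 0.16)]
side planet_gear [(array([450., 228.]), 0.79)]
wrist gearbox [(array([194., 329.]), 0.7), (array([212., 235.]), 0.63)]
wrist stud_wing [(array([168., 307.]), 0.65)]
wrist lock_point [(array([193., 330.]), 0.79)]
wrist red_bottle [(array([312., 290.]), 0.97)]
wrist oil_bottle [(array([310., 170.]), 0.97)]
wrist bearing_plate []
wrist planet_gear [(array([ 98., 276.]), 0.67)]
gearbox scene side [520.7 -68.6 
[... 221 characters left out ...]
side wrist [ 518.8 -100.3  112.9] 1.9
lock_point scene side [ 527.5 -150.3   75.1] 4.7
lock_point scene wrist [ 520.9 -158.3   63.6] 6.3
lock_point side wrist [ 525.2 -146.5   81. ] 0.5
red_bottle scene side [ 643.5 -156.5   -6.7] 1.2
red_bottle scene wrist [ 641.2 -158.2  -11.6] 4.6
red_bottle side wrist [ 6.406e+02 -1.491e+02 -6.000e-01] 0.5
oil_bottle scene side [6.396e+02 4.000e-01 2.700e+00] 0.6
oil_bottle scene wrist [639.5  -1.    1.2] 1.0
oil_bottle side wrist [640.3  -1.1   0.9] 0.8
bearing_plate scene side [ 347.4 -370.7 -315.1] 90.8
planet_gear scene side [ 384.8 -130.9    6.3] 3.2
planet_gear scene wrist [ 386.  -129.5    4.9] 1.5
planet_gear side wrist [ 385.2 -130.5    5.7] 4.7
```

View pics/a.png

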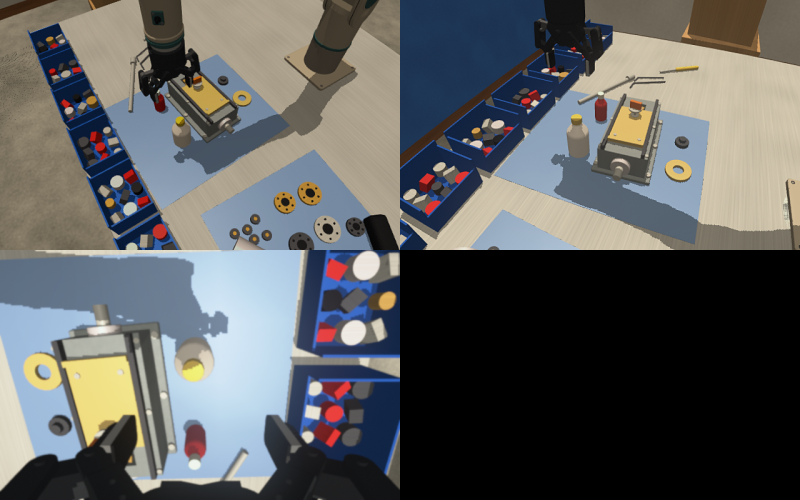

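The overview shows the gearbox around world (520,-72) with its shaft towards +y. The orange stud is at about (517,-97), and the bottles are on the +x side. I'll work out a viewing pose for the wrist camera with the tool turned +90°.

Run:
```python
from h import *
c=get_calibration('wrist'); M=np.array(c['mount']); print(M.round(2),c['K'],c['k1'])
K=np.array(c['K'])
for p in [(600,-110,230),(560,-110,230),(580,-110,260),(520,-110,260)]:
    R=Ro.from_euler('xyz',[np.pi,0,np.pi]).as_matrix()
    C=(K,c['k1'],R@M[:3,:3],R@M[:3,3]+p)
    print(p,C[3],proj(C,(517,-97,113)),proj(C,(525,-147,80)),proj(C,(520,50,90)))
```

```text
[[   0.     -0.96   -0.29   72.64]
 [   1.      0.      0.      0.93]
 [  -0.     -0.29    0.96 -142.96]
 [   0.      0.      0.      1.  ]] [[348.01877686   0.         320.77286149]
 [  0.         348.01877686 204.01937683]
 [  0.           0.           1.        ]] -0.011634928306607053
(600, -110, 230) [ 527.36137743 -109.07120379  372.96466955] [337.62173963  84.02498471] [273.44296157  96.19391087] [525.31362162  89.98086938]
(560, -110, 230) [ 487.36137743 -109.07120379  372.96466955] [336.84144252 141.03476993] [275.24417628 146.10741537] [517.09996961 141.86621806]
(580, -110, 260) [ 507.36137743 -109.07120379  402.96466955] [335.51641594 111.73772892] [278.58056672 119.59279835] [502.27166229 114.79523674]
(520, -110, 260) [ 447.36137743 -109.07120379  402.96466955] [334.61646159 184.18193335] [280.708295   184.22828736] [492.60911587 181.67473619]
```

Emit:
play_rows:
  series:
    - [[-1,-1.2,0.3,0,0,10,0],[-1,-1.2,0.3,0,0,10,0],[-1,-1.2,0.3,0,0,10,0],[-1,-1.2,0.3,0,0,10,0],[-1,-1.2,0.3,0,0,10,0],[-1,-1.2,0.3,0,0,10,0],[-1,-1.2,0.3,0,0,10,0],[-1,-1.2,0.3,0,0,10,0],[0,0,0,0,0,10,0],[0,0,0,0,0,0,0]]

```text
clock: 2.6
eef_pos: [570.0, -96.4, 255.4]
tool_rot: [3.141, 0.0, 3.139]
force: [0.5, 0.2, 0.1]
width: 85.4
gripper_force: 0.0
```

Run:
```python
from h import *
p,r,s=pose(); print(s['qpos'].round(2))
C=cam('wrist'); im,d=get_image('wrist')
cv2.imwrite('pics/b.png',im[:,:,::-1])
np.savez('b.npz',im=im,d=d,p=p,r=r)
for t in ['stud_wing','lock_point','gearbox']:
    for q in place_of(t,'wrist')[:2]:
        z={'stud_wing':113.5,'lock_point':80,'gearbox':0}[t]
        px=q['pixel']; print(t,px,q['p'],at_z(C,px,z).round(1), at_d(C,px,d[int(px[1]),int(px[0])]).round(1))
# point cloud
u,v=np.meshgrid(np.arange(640),np.arange(400)); 
K,k1,A,o=C
x=np.stack([(u-K[0,2])/K[0,0],(v-K[1,2])/K[1,1]],-1); y=x.copy()
for _ in range(8): y=x/(1+k1*(y**2).sum(-1,keepdims=True))
X=(np.dstack([y,np.ones_like(u)])*d[...,None])@A.T+o
hsv=cv2.cvtColor(im,cv2.COLOR_RGB2HSV)
near=(abs(X[...,0]-520)<80)&(abs(X[...,1]+70)<150)
# deck-ish/cover top points
yl=near&(hsv[...,0]>18)&(hsv[...,0]<30)&(hsv[...,1]>90)&(X[...,2]>75)&(X[...,2]<105)
print('cover',yl.sum(),np.median(X[yl],0)); 
if yl.sum()>50: rc=cv2.minAreaRect(X[yl][:,:2].astype(np.float32)); print(rc)
og=near&((hsv[...,0]<16))&(hsv[...,1]>130)&(X[...,2]>105)
print('wing',og.sum(),np.median(X[og],0),X[og].min(0),X[og].max(0))
top=og&(X[...,2]>X[og][:,2].max()-6); print('top',top.sum(),cv2.minAreaRect(X[top][:,:2].astype(np.float32)))
bx=near&(X[...,2]>60)&(X[...,2]<100)&(d>0); print('box',cv2.minAreaRect(X[bx][:,:2].astype(np.float32)))
```

```text
[ 0.38  0.52 -0.4   1.69  0.23  0.98  1.47]
stud_wing [323.1, 131.6] 0.75 [522.6 -95.2 113.5] [520.8 -95.3 133.7]
lock_point [265.9, 133.6] 0.91 [ 527.2 -146.5   80. ] [ 527.6 -147.2   75.5]
gearbox [344.2, 121.2] 0.72 [521.1 -71.    0. ] [515.8 -76.8  89.3]
cover 12808 [521.51942591 -38.60421603  90.41967793]
((518.6704711914062, -73.29478454589844), (86.98839569091797, 177.15176391601562), 5.474733352661133)
wing 40 [535.29071763 -94.60077614 134.70640344] [ 506.43758637 -100.66476671  115.97989144] [559.84855663 -23.6019252  335.98320061]
top 17 ((559.116943359375, -24.567153930664062), (2.410323143005371, 0.4045391082763672), 58.55975341796875)
box ((518.8019409179688, -72.29299926757812), (121.30130004882812, 252.87339782714844), 5.215300559997559)
```

View pics/b.png

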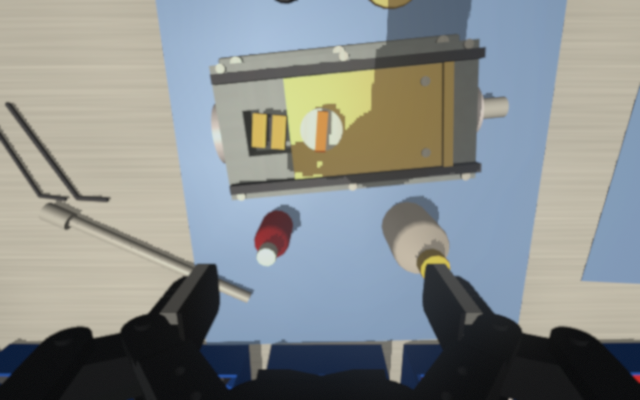

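The image shows the wing at about (322,131) and the open well with two brass ledges at about (258,131) and (279,132). The dark slot between them is at about (269,131). Next I'll measure the angles of the wing, slot and gearbox.

```bash
python3 - <<'E'
from h import *
f=np.load('b.npz'); im,d=f['im'],f['d']; C=cam('wrist')
hsv=cv2.cvtColor(im,cv2.COLOR_RGB2HSV)
print('wing px',hsv[131,316:330].tolist()); print('ledge row',hsv[131,246:292].tolist())
def plane(mask,z):
    v,u=np.nonzero(mask); return np.array([at_z(C,(a,b),z)[:2] for a,b in zip(u,v)],np.float32)
def axis(P):
    m=P.mean(0); w,V=np.linalg.eigh(np.cov((P-m).T)); a=V[:,1]; a=a*np.sign(a[0]); return m,np.degrees(np.arctan2(a[1],a[0])),np.sqrt(w*12)
W=np.zeros(d.shape,bool); W[100:165,305:345]=1
w=W&(hsv[...,0]<16)&(hsv[...,1]>150)
print('wing',w.sum(),axis(plane(w,133.5)))
L=np.zeros(d.shape,bool); L[108:156,244:288]=1
br=L&(hsv[...,0]<30)&(hsv[...,1]>100)
n,lab,st,ce=cv2.connectedComponentsWithStats(br.astype(np.uint8))
for i in range(1,n):
    if st[i,4]>60: print('ledge',st[i],ce[i],axis(plane(lab==i,77)), cv2.minAreaRect(plane(lab==i,77)))
for a in [(266,133)]: print(d[115:150,269:271].mean(1).round(0))
E
python3 - <<'E'
import cv2
im=cv2.imread('pics/b.png')[95:185,200:360]; cv2.imwrite('pics/c.png',cv2.resize(im,None,fx=5,fy=5,interpolation=cv2.INTER_CUBIC))
E
```

```text
wing px [[18, 87, 213], [16, 136, 213], [16, 158, 212], [16, 161, 212], [16, 161, 212], [16, 161, 212], [16, 161, 212], [16, 161, 212], [16, 160, 211], [16, 153, 205], [16, 129, 186], [17, 87, 159], [20, 49, 140], [23, 34, 136]]
ledge row [[38, 13, 76], [40, 14, 56], [50, 14, 54], [40, 14, 54], [25, 44, 64], [23, 108, 109], [23, 131, 167], [23, 137, 201], [23, 139, 213], [22, 140, 215], [22, 140, 216], [22, 140, 216], [23, 140, 215], [23, 140, 215], [22, 140, 216], [23, 140, 215], [23, 139, 216], [23, 138, 214], [24, 136, 202], [24, 132, 168], [23, 116, 117], [23, 62, 74], [23, 15, 66], [18, 16, 82], [20, 43, 106], [22, 92, 144], [23, 124, 185], [23, 136, 208], [23, 139, 214], [22, 140, 215], [22, 140, 215], [23, 140, 215], [22, 140, 215], [22, 140, 215], [22, 139, 215], [22, 139, 215], [23, 139, 215], [23, 138, 213], [24, 134, 196], [24, 124, 154], [24, 85, 105], [30, 35, 95], [35, 60, 132], [35, 82, 183], [34, 90, 215], [33, 91, 224]]
wing 17 (array([534.8604 , -97.03376], dtype=float32), np.float64(-86.16110541624838), array([1.75785957, 6.07360836]))
ledge [251 113  17  35 531] [258.59698682 130.21845574] (array([ 524.5847 , -152.95131], dtype=float32), np.float64(-6.164903512637126), array([13.99855884, 30.3758525 ])) ((524.7774658203125, -152.93777465820312), (14.0971040725708, 30.72336769104004), 84.89093017578125)
ledge [271 115  16  35 497] [278.39637827 131.71629779] (array([ 525.9513 , -135.02846], dtype=float32), np.float64(-5.485531425508738), array([13.02252457, 30.87982299])) ((526.2548828125, -135.0258331298828), (13.058433532714844, 30.93196678161621), 84.74030303955078)
[322. 323. 323. 322. 322. 323. 323. 323. 324. 324. 324. 325. 324. 325.
 325. 325. 326. 326. 326. 327. 327. 327. 327. 328. 328. 329. 328. 329.
 329. 329. 329. 331. 356. 357. 357.]
```

View pics/c.png

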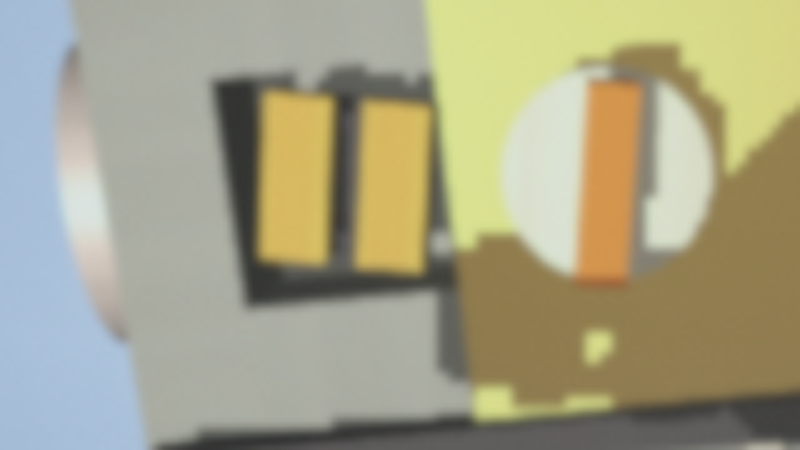

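The crop shows the slot and the wing nearly parallel, both leaning slightly from the gearbox x axis. I'll refine the wing measurement.

Run:
```python
from h import *
f=np.load('b.npz'); im,d=f['im'],f['d']; C=cam('wrist')
hsv=cv2.cvtColor(im,cv2.COLOR_RGB2HSV)
W=np.zeros(d.shape,bool); W[100:165,308:340]=1
w=W&(hsv[...,0]<=17)&(hsv[...,1]>120)
v,u=np.nonzero(w); P=np.array([at_z(C,(a,b),133.5)[:2] for a,b in zip(u,v)],np.float32)
print(w.sum(),cv2.minAreaRect(P),P.mean(0))
c=P-P.mean(0); V=np.linalg.eigh(c.T@c)[1][:,1]; print(np.degrees(np.arctan2(V[1],V[0])))
# world-frame: y axis of gearbox from box; two-view height check of wing
Cs=cam('side'); get_image('side'); q=place_of('stud_wing','side')[0]['pixel']
get_image('wrist'); q2=place_of('stud_wing','wrist')[0]['pixel']
print(tri(Cs,q,cam('wrist'),q2), d[125:135,322])
```

```text
404 ((521.07958984375, -96.21247863769531), (7.626708507537842, 30.573081970214844), 86.45043182373047) [521.0768  -96.05233]
175.52449
(array([522.00498988, -97.43780386, 112.03812983]), np.float64(1.9332458267267836)) [258.46066 258.51123 258.71967 259.1547  259.3532  259.90872 258.96185
 260.21594 259.77115 261.14813]
```

Emit:
play_rows:
  series:
    - [[-2.5,0,0,0,0,-4,0],[-2.4,0,-1.5,0,0,0,0],[0,0,-3,0,0,0,0.3],[0,0,-3,0,0,0,0.3],[0,0,-3,0,0,0,0.3],[0,0,-2,0,0,0,0.3],[0,0,-1.3,0,0,0,0.3],[0,0,0,0,0,0,0.3]]

```text
clock: 4.0
eef_pos: [520.7, -95.8, 116.7]
tool_rot: [3.142, -0.001, 3.072]
force: [0.6, -0.0, -0.3]
width: 59.5
gripper_force: 0.0
```

Run:
```python
from h import *
im,d=get_image('wrist'); cv2.imwrite('pics/d.png',im[:,:,::-1])
print(pose()[2]['qpos'].round(2), place_of('stud_wing','wrist')[:1])
```

```text
[ 0.33  0.64 -0.31  1.95  0.32  0.6   1.32] [{'pixel': [320.3, 263.6], 'p': 0.56}]
```

View pics/d.png

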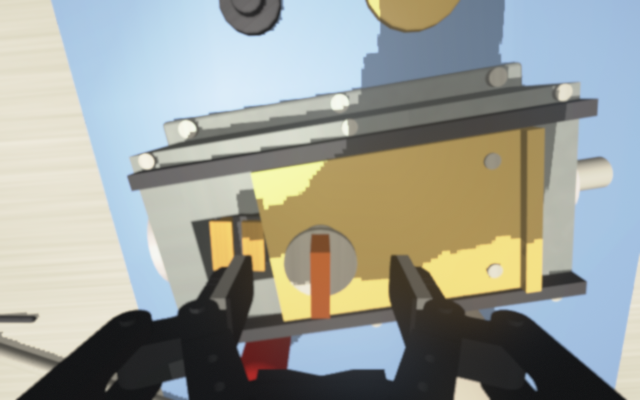

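The wing sits at (320,275), upright in the image and centred between the fingertips at columns 235 and 405, so it's aligned. Closing.

Emit:
play_rows:
  series:
    - [[0,0,0,0,0,0,1],[0,0,0,0,0,0,1],[0,0,0,0,0,0,1],[0,0,0,0,0,0,1],[0,0,0,0,0,0,1],[0,0,0,0,0,0,1]]

```text
clock: 4.85
eef_pos: [521.2, -96.1, 117.5]
tool_rot: [-3.141, 0.0, 3.072]
force: [-0.1, -0.7, 2.8]
width: 6.7
gripper_force: 62.8
```

Emit:
play_rows:
  series:
    - [[0.09,-1,0,0,0,0,1],[0.09,-1,0,0,0,0,1],[0.09,-1,0,0,0,0,1],[0.09,-1,0,0,0,0,1],[0,0,0,0,0,0,1],[0,0,0,0,0,0,1]]

```text
clock: 5.6
eef_pos: [525.0, -137.8, 117.5]
tool_rot: [-3.14, 0.001, 3.07]
force: [1.5, -2.9, 2.5]
width: 6.5
gripper_force: 62.9
```

Emit:
play_rows:
  series:
    - [[0.04,-0.4,0,0,0,0,1],[0,0,0,0,0,0,1],[0.02,-0.2,0,0,0,0,1],[0,0,0,0,0,0,1]]

```text
clock: 6.1
eef_pos: [525.3, -141.5, 117.3]
tool_rot: [3.141, 0.0, 3.072]
force: [1.1, 2.6, 3.0]
width: 6.4
gripper_force: 62.9
```

Emit:
play_rows:
  series:
    - [[0.02,-0.2,0,0,0,0,1],[0,0,0,0,0,0,1],[0,0,0,0,0,0,1]]

```text
clock: 6.48
eef_pos: [525.5, -144.1, 117.4]
tool_rot: [-3.141, 0.0, 3.072]
force: [1.5, 1.7, 2.7]
width: 6.2
gripper_force: 62.9
```

Emit:
play_rows:
  series:
    - [[0.02,-0.2,0,0,0,0,1],[0,0,0,0,0,0,1],[0,0,0,0,0,0,1]]

```text
clock: 6.85
eef_pos: [525.6, -144.3, 117.2]
tool_rot: [3.14, -0.0, 3.073]
force: [0.9, 5.8, 2.9]
width: 6.4
gripper_force: 62.9
```

Emit:
play_rows:
  series:
    - [[0.02,-0.2,0,0,0,0,1],[0,0,0,0,0,0,1],[0,0,0,0,0,0,1]]

```text
clock: 7.22
eef_pos: [525.6, -144.6, 117.1]
tool_rot: [3.138, -0.001, 3.074]
force: [1.0, 8.2, 2.3]
width: 6.5
gripper_force: 63.0
```

Emit:
play_rows:
  series:
    - [[0,0,-0.1,0,0,-1.8,1],[0,0,-0.1,0,0,0,1],[0,0,-0.1,0,0,0,1],[0,0,0,0,0,0,1],[0,0,0,0,0,0,1]]

```text
clock: 7.85
eef_pos: [525.6, -144.6, 114.2]
tool_rot: [3.138, -0.001, 3.042]
force: [1.0, 8.3, 4.1]
width: 6.3
gripper_force: 63.1
```

Emit:
play_rows:
  series:
    - [[0,0,-0.1,0,0,0,1],[0,0,-0.1,0,0,0,1],[0,0,0,0,0,0,1],[0,0,0,0,0,0,1]]

```text
clock: 8.35
eef_pos: [525.6, -144.6, 112.3]
tool_rot: [3.138, -0.001, 3.042]
force: [0.6, 9.3, 4.9]
width: 6.2
gripper_force: 63.1
```

Emit:
play_rows:
  series:
    - [[0,0,-0.1,0,0,0,1],[0,0,0,0,0,0,1],[0,0,0,0,0,0,1]]

```text
clock: 8.72
eef_pos: [525.6, -144.6, 111.3]
tool_rot: [3.138, -0.001, 3.042]
force: [0.4, 9.6, 5.6]
width: 6.0
gripper_force: 63.2
```

Emit:
play_rows:
  series:
    - [[0,0,-0.1,0,0,0,1],[0,0,0,0,0,0,1],[0,0,0,0,0,0,1]]

```text
clock: 9.1
eef_pos: [525.6, -144.6, 110.3]
tool_rot: [3.138, -0.001, 3.042]
force: [1.0, 9.9, 4.2]
width: 6.5
gripper_force: 63.2
```

Emit:
play_rows:
  series:
    - [[0,0,-0.1,0,0,0,1],[0,0,0,0,0,0,1],[0,0,0,0,0,0,1]]

```text
clock: 9.48
eef_pos: [525.6, -144.6, 109.4]
tool_rot: [3.138, -0.001, 3.042]
force: [-0.0, 8.8, 5.3]
width: 6.3
gripper_force: 63.2
```

Emit:
play_rows:
  series:
    - [[0,0,-0.1,0,0,0,1],[0,0,-0.1,0,0,0,1],[0,0,-0.1,0,0,0,1],[0,0,0,0,0,0,1],[0,0,0,0,0,0,1]]

```text
clock: 10.1
eef_pos: [525.6, -144.6, 106.5]
tool_rot: [3.138, -0.001, 3.042]
force: [-0.4, 9.0, 6.5]
width: 6.4
gripper_force: 63.3
```

Emit:
play_rows:
  series:
    - [[0,0,-0.1,0,0,0,1],[0,0,-0.05,0,0,0,1],[0,0,0,0,0,0,1],[0,0,0,0,0,0,1]]

```text
clock: 10.6
eef_pos: [525.6, -144.6, 105.1]
tool_rot: [3.138, -0.001, 3.042]
force: [-1.3, 9.1, 7.6]
width: 6.3
gripper_force: 63.4
```

Emit:
play_rows:
  series:
    - [[0,0,-0.07,0,0,0,1],[0,0,0,0,0,0,1],[0,0,0,0,0,0,1]]

```text
clock: 10.98
eef_pos: [525.6, -144.6, 104.4]
tool_rot: [3.138, -0.001, 3.042]
force: [-0.1, 10.2, 7.1]
width: 6.0
gripper_force: 63.4
```

Emit:
play_rows:
  series:
    - [[0,0,-0.07,0,0,0,1],[0,0,0,0,0,0,1],[0,0,0,0,0,0,1]]

```text
clock: 11.35
eef_pos: [525.6, -144.6, 103.7]
tool_rot: [3.138, -0.001, 3.042]
force: [-0.8, 9.5, 6.9]
width: 6.3
gripper_force: 63.5
```

Emit:
play_rows:
  series:
    - [[0,0,-0.07,0,0,0,1],[0,0,0,0,0,0,1],[0,0,0,0,0,0,1]]

```text
clock: 11.72
eef_pos: [525.6, -144.6, 103.1]
tool_rot: [3.138, -0.001, 3.042]
force: [0.2, 9.7, 7.5]
width: 6.3
gripper_force: 63.5
```

Emit:
play_rows:
  series:
    - [[0,0,-0.07,0,0,0,1],[0,0,0,0,0,0,1],[0,0,0,0,0,0,1]]

```text
clock: 12.1
eef_pos: [525.7, -144.6, 102.4]
tool_rot: [3.138, -0.001, 3.042]
force: [-0.9, 9.3, 7.7]
width: 6.5
gripper_force: 63.6
```

Emit:
play_rows:
  series:
    - [[0,0,-0.06,0,0,0,1],[0,0,0,0,0,0,1],[0,0,0,0,0,0,1]]

```text
clock: 12.48
eef_pos: [525.7, -144.6, 102.2]
tool_rot: [3.138, -0.001, 3.042]
force: [-0.8, 9.8, 11.5]
width: 6.5
gripper_force: 64.3
```

Emit:
play_rows:
  series:
    - [[0,0.2,0.16,0,0,0,1],[0,0,0,0,0,0,1],[0,0,0,0,0,-4,1],[0,0,0,0,0,-4,1],[0,0,0,0,0,-4,1],[0,0,0,0,0,-4,1],[0,0,0,0,0,0,1],[0,0,0,0,0,0,1]]

```text
clock: 13.48
eef_pos: [525.6, -144.7, 103.5]
tool_rot: [3.141, -0.001, 2.762]
force: [-1.1, 5.6, 7.7]
width: 6.7
gripper_force: 63.6
```

```bash
python3 -c "
from h import *
s=pose()[2];print(s['torque'],s['qpos'].round(2),s['tool_rot'],s['force'])"
```

```text
[1.21612467 0.07076498 0.01139418] [ 0.36  0.67 -0.22  1.92  0.25  0.58  1.17] [ 3.14073933e+00 -1.03211009e-03  2.76184217e+00] [-1.11254359  5.59752051  7.66712553]
```

Emit:
play_rows:
  series:
    - [[0,0,0,0,0,-6,1],[0,0,0,0,0,-6,1],[0,0,0,0,0,-6,1],[0,0,0,0,0,-6,1],[0,0,0,0,0,-6,1],[0,0,0,0,0,-6,1],[0,0,0,0,0,-6,1],[0,0,0,0,0,-6,1],[0,0,0,0,0,-6,1],[0,0,0,0,0,-6,1],[0,0,0,0,0,0,1],[0,0,0,0,0,0,1]]

```text
clock: 14.98
eef_pos: [524.6, -145.4, 103.3]
tool_rot: [-3.139, -0.001, 1.714]
force: [-1.8, 3.7, 6.7]
width: 6.4
gripper_force: 63.6
```

```bash
python3 -c "
from h import *
s=pose()[2];print(s['torque'],s['qpos'].round(2),s['tool_rot'],s['force'])"
```

```text
[0.82370157 0.30852139 0.0396216 ] [ 0.17  0.66  0.07  1.93 -0.09  0.56  0.44] [-3.13919704e+00 -1.34579260e-03  1.71399813e+00] [-1.77396107  3.73884406  6.68585608]
```

Emit:
play_rows:
  series:
    - [[0,0,0,0,0,-4,1],[0,0,0,0,0,-4,1],[0,0,0,0,0,-3,1],[0,0,0,0,0,0,1],[0,0,0,0,0,0,1]]

```text
clock: 15.6
eef_pos: [524.4, -145.5, 103.3]
tool_rot: [-3.139, -0.001, 1.522]
force: [-1.3, 3.5, 7.7]
width: 6.4
gripper_force: 63.6
```

```bash
python3 -c "
from h import *
s=pose()[2];print(s['torque'],s['tool_rot'],s['force'])"
```

```text
[ 0.79969575  0.3701045  -0.0538184 ] [-3.13855515e+00 -1.02880699e-03  1.52175595e+00] [-1.28220797  3.52472203  7.6873024 ]
```

Emit:
play_rows:
  series:
    - [[0,0,0,0,0,-3,1],[0,0,0,0,0,0,1],[0,0,0,0,0,0,1]]

```text
clock: 15.98
eef_pos: [524.3, -145.4, 103.3]
tool_rot: [-3.138, -0.001, 1.469]
force: [-1.5, 3.1, 7.4]
width: 6.1
gripper_force: 63.6
```

```bash
python3 -c "
from h import *
s=pose()[2];print(s['torque'],s['tool_rot'],s['force'])"
```

```text
[0.7682248  0.33299651 0.01357797] [-3.13836223e+00 -9.94085562e-04  1.46949598e+00] [-1.50572346  3.06812781  7.37212091]
```

Emit:
play_rows:
  series:
    - [[0,0,0,0,0,-3,1],[0,0,0,0,0,0,1],[0,0,0,0,0,0,1]]

```text
clock: 16.35
eef_pos: [524.2, -145.5, 103.3]
tool_rot: [-3.138, -0.001, 1.417]
force: [-2.3, 4.1, 7.3]
width: 6.0
gripper_force: 63.6
```

```bash
python3 -c "
from h import *
s=pose()[2];print(s['torque'],s['tool_rot'],s['force'])"
```

```text
[ 0.78502571  0.38527757 -0.01114254] [-3.13820549e+00 -8.58786016e-04  1.41707484e+00] [-2.33690871  4.14785721  7.2977497 ]
```

Emit:
play_rows:
  series:
    - [[0,0,0,0,0,-2.5,1],[0,0,0,0,0,0,1],[0,0,0,0,0,0,1]]

```text
clock: 16.73
eef_pos: [524.2, -145.5, 103.3]
tool_rot: [-3.138, -0.001, 1.374]
force: [-2.4, 2.8, 8.3]
width: 6.6
gripper_force: 63.6
```

```bash
python3 -c "
from h import *
s=pose()[2];print(s['torque'],s['tool_rot'],s['force'])"
```

```text
[0.80791024 0.39034351 0.01638282] [-3.13810575e+00 -7.06015751e-04  1.37368394e+00] [-2.39250423  2.80889323  8.33570618]
```

Emit:
play_rows:
  series:
    - [[0,0,0,0,0,-2.5,1],[0,0,0,0,0,0,1],[0,0,0,0,0,0,1]]

```text
clock: 17.1
eef_pos: [524.1, -145.4, 103.3]
tool_rot: [-3.138, -0.0, 1.331]
force: [-2.1, 3.3, 8.9]
width: 6.6
gripper_force: 63.6
```

```bash
python3 -c "
from h import *
s=pose()[2];print(s['torque'],s['tool_rot'],s['force'])"
```

```text
[0.83650947 0.3946076  0.18660073] [-3.13791070e+00 -4.80559965e-04  1.33063934e+00] [-2.06679637  3.32748924  8.89744496]
```

Emit:
play_rows:
  series:
    - [[0,0,0,0,0,-2,1],[0,0,0,0,0,0,1],[0,0,0,0,0,0,1]]

```text
clock: 17.48
eef_pos: [524.1, -145.4, 103.3]
tool_rot: [-3.138, -0.0, 1.296]
force: [-1.7, 4.2, 7.9]
width: 6.3
gripper_force: 63.7
```

```bash
python3 -c "
from h import *
s=pose()[2];print(s['torque'],s['tool_rot'],s['force'])"
```

```text
[0.78562544 0.46744894 0.32840693] [-3.13785300e+00 -2.83358023e-04  1.29628978e+00] [-1.71831347  4.1840414   7.88330553]
```

Emit:
play_rows:
  series:
    - [[0,0,0.1,0,0,0,1],[0,0,0.1,0,0,0,1],[0,0,0.1,0,0,0,1],[0,0,0,0,0,0,1],[0,0,0,0,0,0,1]]

```text
clock: 18.1
eef_pos: [524.2, -145.4, 105.4]
tool_rot: [-3.138, -0.0, 1.295]
force: [-3.4, 5.3, -4.2]
width: 6.2
gripper_force: 62.1
```

```bash
python3 -c "
from h import *
s=pose()[2];print(s['torque'],s['tool_rot'],s['force'])"
```

```text
[1.19742914 0.7613922  0.34046019] [-3.13796424e+00 -2.63297834e-04  1.29512472e+00] [-3.35404022  5.26686372 -4.19774789]
```

Emit:
play_rows:
  series:
    - [[0,0,-0.05,0,0,0,1],[0,0,0,0,0,0,0.4],[0,0,0,0,0,0,0.4],[0,0,0,0,0,0,0.4],[0,0,0,0,0,0,0.4],[0,0,2,0,0,0,0.4],[0,0,4,0,0,0,0.4],[0,0,5,0,0,0,0.2],[-1,0,4,0,0,0,0],[0,0,0,0,0,0,0],[0,0,0,0,0,0,0]]

```text
clock: 19.48
eef_pos: [515.6, -145.7, 255.1]
tool_rot: [-3.141, -0.0, 1.295]
force: [0.7, -0.6, 0.7]
width: 85.4
gripper_force: 0.0
```

Run:
```python
from h import *
C=cam('wrist'); im,d=get_image('wrist'); cv2.imwrite('pics/e.png',im[:,:,::-1])
np.savez('e.npz',im=im,d=d)
q=place_of('stud_wing','wrist'); print(q[:1])
Cs=cam('side'); ims,_=get_image('side'); q2=place_of('stud_wing','side'); print(q2[:1])
if q and q2: print(tri(C,q[0]['pixel'],Cs,q2[0]['pixel']))
hsv=cv2.cvtColor(im,cv2.COLOR_RGB2HSV)
u0,v0=map(int,q[0]['pixel']); W=np.zeros(d.shape,bool); W[v0-40:v0+40,u0-40:u0+40]=1
w=W&(hsv[...,0]<=17)&(hsv[...,1]>120); v,u=np.nonzero(w)
D=np.array([at_d(C,(a,b),d[b,a]) for a,b in zip(u,v)]); print('z pct',np.percentile(D[:,2],[10,50,75,90]))
P=np.array([at_z(C,(a,b),121) for a,b in zip(u,v)],np.float32)[:,:2]; print(cv2.minAreaRect(P))
cv,_,_= [at_d(C,(u0+dx,v0),d[v0,u0+dx]) for dx in (25,40,50)]; print(cv)
```

```text
[{'pixel': [328.8, 184.7], 'p': 0.59}]
[{'pixel': [380.4, 165.9], 'p': 0.53}]
(array([ 524.77755038, -148.69889132,   91.28871315]), np.float64(2.723172557820874))
z pct [120.97495799 122.56116031 123.01084399 123.44898316]Traceback (most recent call last):
  File "<stdin>", line 11, in <module>
cv2.error: OpenCV(4.12.0) /io/opencv/modules/imgproc/src/convhull.cpp:143: error: (-215:Assertion failed) total >= 0 && (depth == CV_32F || depth == CV_32S) in function 'convexHull'
```

View pics/e.png

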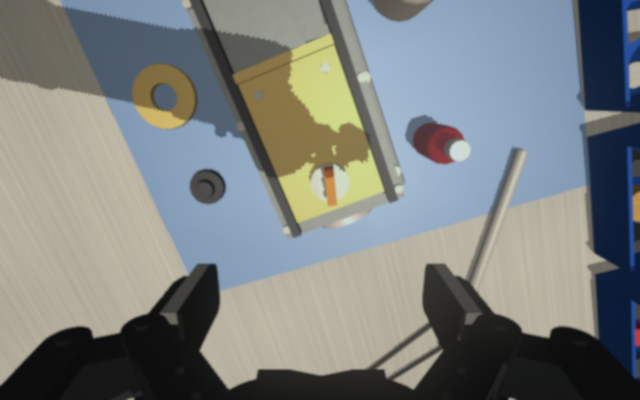

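The view shows the cover shut against the -y end and the wing at (331,184), turned about 90° and lowered. I'll check its height against the cover plane, and its angle.

Run:
```python
from h import *
f=np.load('e.npz'); im,d=f['im'],f['d']; C=cam('wrist')
hsv=cv2.cvtColor(im,cv2.COLOR_RGB2HSV)
W=np.zeros(d.shape,bool); W[150:220,300:360]=1
def pts(m): v,u=np.nonzero(m); return np.array([at_d(C,(a,b),d[b,a]) for a,b in zip(u,v)])
w=W&(hsv[...,0]<=17)&(hsv[...,1]>120)
P=pts(w); top=P[P[:,2]>118]; print(len(P),np.median(top[:,2]),np.percentile(top[:,2],[10,90]))
w2=cv2.minAreaRect(top[:,:2].astype(np.float32)); print(w2)
c=top[:,:2]-top[:,:2].mean(0); V=np.linalg.eigh(c.T@c)[1][:,1]; print('angle',np.degrees(np.arctan2(V[1],V[0])))
yl=np.zeros(d.shape,bool); yl[80:215,240:385]=1; yl&=(hsv[...,0]>20)&(hsv[...,0]<36)&(hsv[...,1]>80)
Y=pts(yl); Y=Y[abs(Y[:,2]-90)<5]; print('cover z',np.median(Y[:,2]),cv2.minAreaRect(Y[:,:2].astype(np.float32)))
co=W&(hsv[...,1]<60)&(hsv[...,2]>170); Q=pts(co); Q=Q[(Q[:,2]>92)&(Q[:,2]<112)]; print('collar',len(Q),np.median(Q[:,2]))
```

```text
312 121.77730467621836 [120.87033999 122.63486415]
((528.98046875, -117.24325561523438), (83.91973114013672, 6.9193339347839355), 80.45240020751953)
angle 80.43155404644797
cover z 89.68934011362012 ((520.273193359375, -105.83971405029297), (87.36357879638672, 132.8697052001953), 5.2556915283203125)
collar 671 101.87290460097756
```

```bash
cat > m.py <<'E'
from h import *
c=get_calibration('wrist'); M=np.array(c['mount']); K=np.array(c['K'])
def run(fn,p,r,box):
    f=np.load(fn); im,d=f['im'],f['d']; R=Ro.from_euler('xyz',r).as_matrix(); C=(K,c['k1'],R@M[:3,:3],R@M[:3,3]+p)
    hsv=cv2.cvtColor(im,cv2.COLOR_RGB2HSV); er=lambda m: cv2.erode(m.astype(np.uint8),np.ones((3,3)))>0
    W=np.zeros(d.shape,bool); W[box[0]:box[1],box[2]:box[3]]=1
    def pts(m): v,u=np.nonzero(m); return np.array([at_d(C,(a,b),d[b,a]) for a,b in zip(u,v)])
    o=W&(hsv[...,0]<=17)&(hsv[...,1]>120)
    n,l,st,_=cv2.connectedComponentsWithStats(o.astype(np.uint8)); o=l==1+st[1:,4].argmax()
    T=pts(er(o)); Q=pts(er(W&(hsv[...,1]<60)&(hsv[...,2]>170))); Y=pts(er(W&(hsv[...,0]>20)&(hsv[...,0]<36)&(hsv[...,1]>80)))
    t=pts(o); t=t[abs(t[:,2]-np.median(t[:,2]))<3][:,:2]; q=t-t.mean(0); V=np.linalg.eigh(q.T@q)[1][:,1]
    print(fn,len(T),len(Q),len(Y),'wingtop',np.median(T[:,2]),'collar',np.median(Q[:,2]),'cover',np.median(Y[:,2]),'ang',np.degrees(np.arctan2(V[1],V[0])),t.mean(0),cv2.minAreaRect(t.astype(np.float32))[1])
b=np.load('b.npz'); run('b.npz',b['p'],b['r'],(95,170,296,350))
p,r,_=pose(); run('e.npz',p,r,(150,220,300,360))
E
python3 m.py
```

```text
b.npz 296 640 1992 wingtop 133.95715371620526 collar 114.00105805293754 cover 90.49653271828788 ang 175.57263953717404 [520.49232036 -94.5763777 ] (7.2306623458862305, 29.90201187133789)
e.npz 218 523 1889 wingtop 121.70369143313113 collar 101.8301595525055 cover 89.74951079802014 ang 80.73460275460901 [ 524.64367759 -143.79574985] (28.842578887939453, 6.9193339347839355)
```

Stud position by height: 11.4 mm in, against about 15 mm at the floor. That fits locked (4.0 mm above the floor) better than merely under the ledges (2.2 mm), but not by much. I'll regrip lightly and feel whether it resists turning back.

Emit:
play_rows:
  series:
    - [[0.9,0.05,-3,0,0,6.5,0.3],[0,0,-4,0,0,0,0.4],[0,0,-4,0,0,0,0.4],[0,0,-2.5,0,0,0,0.4],[0,0,-1.2,0,0,0,0.4],[0,0,0,0,0,0,1],[0,0,0,0,0,0,1],[0,0,0,0,0,0,1],[0,0,0,0,0,0,1],[0,0,0,0,0,0,1],[0,0,0,0,0,0,1]]

```text
clock: 21.05
eef_pos: [524.4, -145.5, 109.6]
tool_rot: [3.142, -0.0, 1.408]
force: [-3.4, -0.1, 6.1]
width: 6.1
gripper_force: 61.6
```

```bash
python3 -c "
from h import *
s=pose()[2];print(s['torque'],s['tool_rot'],s['force'])"
```

```text
[0.08527193 0.75275802 0.01090012] [ 3.14158798e+00 -1.43040386e-04  1.40840513e+00] [-3.41263274 -0.11333876  6.08685079]
```

Emit:
play_rows:
  series:
    - [[0,0,0,0,0,2,1],[0,0,0,0,0,2,1],[0,0,0,0,0,0,1],[0,0,0,0,0,0,1]]

```text
clock: 21.55
eef_pos: [524.5, -145.5, 109.6]
tool_rot: [3.141, -0.0, 1.478]
force: [-2.5, 0.3, 5.7]
width: 5.9
gripper_force: 61.7
```

```bash
python3 -c "
from h import *
s=pose()[2];print(s['torque'],s['tool_rot'],s['force'])"
```

```text
[0.0710312  0.70259986 0.03048362] [ 3.14139356e+00 -1.26027225e-04  1.47817602e+00] [-2.52821105  0.27810913  5.72627297]
```

Emit:
play_rows:
  series:
    - [[0,0,0,0,0,3,1],[0,0,0,0,0,0,1],[0,0,0,0,0,0,1]]

```text
clock: 21.92
eef_pos: [524.5, -145.6, 109.6]
tool_rot: [3.141, -0.0, 1.53]
force: [-2.6, 0.5, 6.5]
width: 6.2
gripper_force: 61.6
```

```bash
python3 -c "
from h import *
s=pose()[2];print(s['torque'],s['tool_rot'],s['force'])"
```

```text
[0.10180124 0.63817643 0.03414891] [ 3.14137183e+00 -9.87335132e-05  1.53044397e+00] [-2.58035644  0.49093609  6.48736121]
```

Emit:
play_rows:
  series:
    - [[0,0,0,0,0,-4,1],[0,0,0,0,0,-3,1],[0,0,0,0,0,-2,1],[0,0,0,0,0,0,1],[0,0,0,0,0,0,1]]

```text
clock: 22.55
eef_pos: [524.4, -145.5, 109.6]
tool_rot: [-3.141, 0.0, 1.374]
force: [-2.7, -0.4, 6.3]
width: 6.2
gripper_force: 61.7
```

```bash
python3 -c "
from h import *
s=pose()[2];print(s['torque'],s['tool_rot'],s['force'])"
```

```text
[0.06199895 0.72886484 0.10418702] [-3.14149921e+00  6.97209782e-06  1.37391912e+00] [-2.72596281 -0.38011796  6.29965557]
```

Emit:
play_rows:
  series:
    - [[0,0,0,0,0,-2,1],[0,0,0,0,0,0,1],[0,0,0,0,0,0,1]]

```text
clock: 22.92
eef_pos: [524.3, -145.6, 109.6]
tool_rot: [-3.141, 0.0, 1.34]
force: [-3.5, 0.2, 7.1]
width: 6.1
gripper_force: 61.8
```

```bash
python3 -c "
from h import *
s=pose()[2];print(s['torque'],s['tool_rot'],s['force'])"
```

```text
[0.03463068 0.76398229 0.28419989] [-3.14135461e+00  1.02778122e-04  1.33965571e+00] [-3.45337241  0.22309564  7.08003988]
```

Emit:
play_rows:
  series:
    - [[0,0,0.1,0,0,0,1],[0,0,0,0,0,0,1],[0,0,0,0,0,0,1]]

```text
clock: 23.3
eef_pos: [524.3, -145.5, 109.6]
tool_rot: [-3.141, 0.0, 1.339]
force: [-4.0, -0.2, 2.8]
width: 6.2
gripper_force: 61.3
```

Emit:
play_rows:
  series:
    - [[0,0,0.1,0,0,0,1],[0,0,0,0,0,0,1],[0,0,0,0,0,0,1]]

```text
clock: 23.68
eef_pos: [524.3, -145.5, 109.8]
tool_rot: [-3.14, 0.0, 1.339]
force: [-2.0, -2.3, -9.5]
width: 6.4
gripper_force: 59.8
```

Emit:
play_rows:
  series:
    - [[0,0,0.1,0,0,0,1],[0,0,0,0,0,0,1],[0,0,0,0,0,0,1]]

```text
clock: 24.05
eef_pos: [524.1, -145.4, 110.1]
tool_rot: [-3.14, 0.0, 1.339]
force: [1.0, -2.8, -27.4]
width: 6.0
gripper_force: 57.9
```

Emit:
play_rows:
  series:
    - [[0,0,-0.2,0,0,1.5,1],[0,0,-0.1,0,0,0,1],[0,0,-0.1,0,0,0,1],[0,0,0,0,0,0,1],[0,0,0,0,0,0,1]]

```text
clock: 24.68
eef_pos: [524.6, -145.5, 109.6]
tool_rot: [3.141, -0.001, 1.364]
force: [-6.2, -0.1, 4.6]
width: 5.9
gripper_force: 62.2
```

Emit:
play_rows:
  series:
    - [[0,0,-0.06,0,0,0,1],[0,0,0,0,0,0,1],[0,0,0,0,0,0,1]]

```text
clock: 25.05
eef_pos: [524.6, -145.6, 109.5]
tool_rot: [3.141, -0.001, 1.364]
force: [-7.7, -0.2, 9.6]
width: 6.0
gripper_force: 62.8
```

Emit:
play_rows:
  series:
    - [[0,0,-0.06,0,0,0,1],[0,0,0,0,0,0,1],[0,0,0,0,0,0,1]]

```text
clock: 25.42
eef_pos: [524.6, -145.6, 109.1]
tool_rot: [3.141, -0.001, 1.364]
force: [-8.2, 0.3, 12.1]
width: 6.2
gripper_force: 63.1
```

Emit:
play_rows:
  series:
    - [[-0.2,0,0,0,0,0,1],[0,0,0,0,0,0,1],[0,0,0,0,0,0,1]]

```text
clock: 25.8
eef_pos: [524.4, -145.6, 109.2]
tool_rot: [3.137, -0.001, 1.364]
force: [-4.8, -0.4, 9.1]
width: 5.9
gripper_force: 62.5
```

Emit:
play_rows:
  series:
    - [[0,0,-0.06,0,0,0,1],[0,0,0,0,0,0,1],[0,0,0,0,0,0,1]]

```text
clock: 26.18
eef_pos: [524.4, -145.6, 108.9]
tool_rot: [3.137, -0.001, 1.364]
force: [-5.7, 0.7, 11.0]
width: 6.1
gripper_force: 63.0
```

Emit:
play_rows:
  series:
    - [[-0.25,0,0,0,0,0,1],[0,0,0,0,0,0,1],[0,0,0,0,0,0,1]]

```text
clock: 26.55
eef_pos: [524.1, -145.6, 109.0]
tool_rot: [3.133, -0.001, 1.365]
force: [-1.2, 0.3, 7.9]
width: 5.7
gripper_force: 62.4
```

Emit:
play_rows:
  series:
    - [[0,0,-0.06,0,0,0,1],[0,0,0,0,0,0,1],[0,0,0,0,0,0,1]]

```text
clock: 26.92
eef_pos: [524.2, -145.6, 108.8]
tool_rot: [3.133, -0.001, 1.365]
force: [-2.3, 0.6, 10.2]
width: 6.1
gripper_force: 62.9
```

Emit:
play_rows:
  series:
    - [[0,0,-0.06,0,0,0,1],[0,0,0,0,0,0,1],[0,0,0,0,0,0,1]]

```text
clock: 27.3
eef_pos: [524.2, -145.6, 108.0]
tool_rot: [3.133, -0.001, 1.365]
force: [-2.1, -0.1, 8.7]
width: 6.2
gripper_force: 62.6
```

Emit:
play_rows:
  series:
    - [[0,0,-0.05,0,0,0,1],[0,0,0,0,0,0,1],[0,0,0,0,0,0,1]]

```text
clock: 27.68
eef_pos: [524.2, -145.6, 107.6]
tool_rot: [3.133, -0.001, 1.365]
force: [-2.5, 0.0, 10.0]
width: 5.7
gripper_force: 62.7
```

Emit:
play_rows:
  series:
    - [[0,0,-0.05,0,0,0,1],[0,0,0,0,0,0,1],[0,0,0,0,0,0,1]]

```text
clock: 28.05
eef_pos: [524.2, -145.6, 107.1]
tool_rot: [3.133, -0.001, 1.364]
force: [-2.1, 0.9, 9.5]
width: 5.9
gripper_force: 62.8
```

Emit:
play_rows:
  series:
    - [[0,0,-0.05,0,0,0,1],[0,0,0,0,0,0,1],[0,0,0,0,0,0,1]]

```text
clock: 28.42
eef_pos: [524.2, -145.6, 106.7]
tool_rot: [3.133, -0.001, 1.364]
force: [-1.6, 0.7, 10.1]
width: 6.3
gripper_force: 62.8
```

Emit:
play_rows:
  series:
    - [[0,0,-0.05,0,0,0,1],[0,0,0,0,0,0,1],[0,0,0,0,0,0,1]]

```text
clock: 28.8
eef_pos: [524.2, -145.6, 106.2]
tool_rot: [3.133, -0.001, 1.365]
force: [-2.6, 0.7, 9.8]
width: 6.0
gripper_force: 62.8
```

Emit:
play_rows:
  series:
    - [[0,0,-0.05,0,0,0,1],[0,0,0,0,0,0,1],[0,0,0,0,0,0,1]]

```text
clock: 29.18
eef_pos: [524.2, -145.6, 105.7]
tool_rot: [3.133, -0.001, 1.364]
force: [-2.8, 0.6, 10.7]
width: 5.7
gripper_force: 62.9
```

Emit:
play_rows:
  series:
    - [[0,0,-0.05,0,0,0,1],[0,0,0,0,0,0,1],[0,0,0,0,0,0,1]]

```text
clock: 29.55
eef_pos: [524.2, -145.6, 105.5]
tool_rot: [3.133, -0.001, 1.364]
force: [-2.9, 0.3, 13.3]
width: 6.2
gripper_force: 63.3
```

Emit:
play_rows:
  series:
    - [[0,0,0.1,0,0,-1,1],[0,0,0.05,0,0,-1,1],[0,0,0.1,0,0,0,1],[0,0,0.1,0,0,0,1],[0,0,0,0,0,0,1],[0,0,0,0,0,0,1]]

```text
clock: 30.3
eef_pos: [523.7, -145.6, 106.1]
tool_rot: [3.135, -0.001, 1.33]
force: [4.7, 1.0, 3.3]
width: 6.4
gripper_force: 61.8
```

```bash
python3 -c "
from h import *
s=pose()[2];print(s['torque'],s['tool_rot'],s['force'])"
```

```text
[ 0.18940317 -1.17880542  0.19927198] [ 3.13500641e+00 -6.17132322e-04  1.33045751e+00] [4.69701292 1.02203781 3.31302804]
```

Emit:
play_rows:
  series:
    - [[0.25,0,0,0,0,0,1],[0,0,0,0,0,0,1],[0,0,0,0,0,0,1]]

```text
clock: 30.68
eef_pos: [524.0, -145.6, 106.0]
tool_rot: [3.139, -0.0, 1.33]
force: [0.8, 0.7, 7.2]
width: 6.1
gripper_force: 62.5
```

```bash
python3 -c "
from h import *
s=pose()[2];print(s['torque'],s['tool_rot'],s['force'])"
```

```text
[ 0.2374356  -0.35850272  0.13576443] [ 3.13925465e+00 -3.85576179e-04  1.32993101e+00] [0.83573133 0.67782853 7.24177509]
```

Emit:
play_rows:
  series:
    - [[0,0,0.1,0,0,0,1],[0,0,0,0,0,0,1],[0,0,0,0,0,0,1]]

```text
clock: 31.05
eef_pos: [523.8, -145.5, 106.4]
tool_rot: [3.14, -0.0, 1.33]
force: [4.3, 0.6, 4.1]
width: 5.9
gripper_force: 62.0
```

```bash
python3 -c "
from h import *
s=pose()[2];print(s['torque'],s['tool_rot'],s['force'])"
```

```text
[ 0.12823417 -0.94093027  0.16998346] [ 3.13958860e+00 -1.67707058e-04  1.33009365e+00] [4.34616232 0.6221509  4.11246311]
```

Emit:
play_rows:
  series:
    - [[0.15,0,0,0,0,0,1],[0,0,0,0,0,0,0.4],[0,0,0,0,0,0,0.4],[0,0,0,0,0,0,0.4],[0,0,0,0,0,0,0.4],[0,0,2,0,0,0,0.4],[0,0,4,0,0,0,0.4],[0,0,5,0,0,0,0.2],[-1,0,4,0,0,0,0],[0,0,0,0,0,0,0],[0,0,0,0,0,0,0]]

```text
clock: 32.42
eef_pos: [513.8, -145.1, 255.4]
tool_rot: [-3.141, -0.0, 1.33]
force: [-0.7, 0.5, -1.2]
width: 85.2
gripper_force: 0.0
```

```bash
cat > look.py <<'E'
import sys
from h import *
im,d=get_image('wrist'); np.savez(sys.argv[1],im=im,d=d)
cv2.imwrite('pics/'+sys.argv[1]+'.png',im[:,:,::-1])
q=place_of('stud_wing','wrist')[0]['pixel']; print(q)
E
python3 look.py f; sed -i 's/^p,r,_.*$//' m.py; echo "
p,r,_=pose(); run('f.npz',p,r,(150,220,300,360))">>m.py; python3 m.py
```

```text
[332.0, 183.1]
b.npz 296 640 1992 wingtop 133.95814723804014 collar 114.0022075995692 cover 90.49767359459597 ang 175.57263657037493 [520.53666033 -94.59575282] (7.230658054351807, 29.901948928833008)
f.npz 218 510 1937 wingtop 121.72371943533898 collar 101.81523621439104 cover 89.74965364596562 ang 80.69619597592848 [ 524.62875239 -143.84372069] (28.660825729370117, 7.028818607330322)
```

```bash
python3 -c "
from cell import workorder
print(workorder.finish_job())"
```

```text
the job is handed in; nothing more can be done
None
```

I handed the job in with the cover shut and the stud turned to its hard stop and staying 11.4 mm in when released, which fits locked, but two things are uncertain: while checking I pulled up on the stud with about 27 N, which may count as forcing it, and it turned back about 7° with almost no resistance before I returned it to the stop.

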